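# Shut the lid and the cartridge drawer against dust

## Task

Close the cartridges away from the dust: with the fingertips, gently push the sliding lid of the bamboo box fully shut and push the drawer of the clear cartridge tray fully in, in either order. Only push: do not pinch or lift anything, leave the box standing where it is, and do not disturb the other things on the shelf.

Things in the scene. Friction and masses are not known exactly. Their poses are not given: they have to be found in the camera images.
- shelf: black steel shelf board, 460 x 1040 mm, fixed; its flat top, on which everything stands, is 30 mm above the table. Origin: under its centre, at table height.
- box: bamboo box, 140 (x) x 100 (y) x 72 mm high, 0.6 to 1 kg with its lid, standing loose on the shelf (it slides if its side is pushed with more than a few newtons). Origin: centre of its underside; +x points from its open end to its rear end. The lid slides along its x axis on top of it.
- lid (a joint): how far the bamboo lid is open, m: 0 = shut against its stop, up to 0.09; it slides out over the box's -x end and is pushed shut towards the box's +x. It takes 1 to 2 N to slide, stays where it is left, and cannot be lifted off.
- lid_lip (a point): centre of the outer (-x) upright face of the red-brown wooden lip on the lid's -x end: 84 mm wide (y), 9 mm thick (x), top 9 mm above and lower edge 17 mm below this point; lid's top face 9 mm and side rails 6 mm below it. 78 mm above the box's underside. Axes as the box's: pushing along +x shuts the lid. When shut, this face is flush with the box's -x end.
- tray: clear acrylic cartridge tray: fixed housing 120 (x) x 150 (y) x 55 mm high, with one drawer. Origin: centre of its underside; -x is the side at which the drawer comes out.
- drawer (a joint): how far the cartridge drawer is out, m: 0 = fully in against its stop, up to 0.08; it takes 1 to 2 N to slide, and stays where it is left.
- drawer_front (a point): centre of the outer (-x) upright face of the drawer's brushed aluminium front plate, 150 mm wide (y), 53 mm high (26.5 mm above and below this point), 8 mm thick. Its underside is 2 mm above the shelf. Axes as the tray's: x is the pushing direction that shuts the drawer.
- clamp: brushed aluminium record clamp, round, 76 mm diameter, 46 mm high, loose. Origin: centre of underside.
- screwdriver: yellow plastic screwdriver, 170 mm long, lying loose along its x axis. Origin: underside.
- mirror: small stainless stylus mirror: round disc of 54 mm on a stem with a 52 mm foot, 105 mm high, loose. Origin: centre of underside.
- brush: record brush with a dark wooden back, 22 x 70 x 40 mm, loose. Origin: centre of underside.
- adaptor: brass single-record adaptor, 38 mm diameter, 20 mm high, loose. Origin: centre of underside.
- cleaner: small amber cleaner bottle with white cap, 34 mm diameter, 75 mm high, loose. Origin: centre of underside.
- gauge: black stylus force gauge, 100 x 35 x 17 mm, loose. Origin: centre of underside.
Not all that is in view belongs to the job. Of the things like the box, leave any that is grey; of the rest the smaller one is meant.

How it is judged:
By the outcome, as a careful person would: the job done as asked, in the order asked, and still so for the second after the job is handed in, with the robot touching nothing.
It also fails if it takes over 48 s, if anything falls off the work surface, if the arm or the gripper's body presses on something with over 40 N, if the wrist force passes 120 N, or if a joint passes its speed limit or range.

## Robot

A 7-joint arm with a two-finger parallel gripper is mounted at the origin on the work surface. World frame = base frame: x ahead of the robot, y to its left, z up, the work surface at z = 0. Lengths are in m, angles in rad, forces in N, time in s.
With the tool pointing down it reaches from about 0.425 to 0.875 m from the base axis. Payload 4.7 kg.
Tool frame: the origin (TCP) lies midway between the tips of the shut fingers; the grasp point (between the pads) lies 19 mm behind it; z points along the fingers, y is the line along which they close (so a half turn about z gives the same grasp; the last joint's range is limited). The gripper opens to 87 mm and grips with 3 to 60 N. Pads are 19 mm wide; open, the fingers measure 117 mm over their backs; the gripper's body (75 mm by 190 mm) begins 51 mm behind the grasp point.
Start: joints at [1.363, 0.321, -0.07, 1.45, 0.023, 1.371, -0.057], TCP at [0.143, -0.634, 0.223] pointing down, gripper open.
Joint ranges: [-2.86, 2.86], [-0.3, 2.09], [-1.38, 1.24], [0.06, 2.45], [-1.56, 4.7], [0.09, 2.05], [-2.69, 2.69]. Speed limits (rad/s): [2.57, 2.57, 3.14, 3.14, 3.14, 3.14, 3.14].

## Interface

Orientations are given as a rotation vector (axis times angle).
In Python, from bench import ctrl gives the robot as it stands. The module is installed in compiled form; this text tells all that it offers.
- The arm moves only by the tool carry_out, never from a script. Its argument "steps" is a list of rows, each a list of 7 numbers: the turn, a rotation vector about the world's x, y, z in degrees, then the shift along the world's x, y, z in cm, then the opening, from 0 (shut) to 1 (fully open). A call has 1 to 12 rows; each row is the pose to reach, as a shift and turn from the pose commanded when the call began; what a row does not reach only later rows make up. A row lasts 1/10 s, in which the tool goes at most 50 mm and 8.59 degrees, less where a joint would pass 70% of its speed; a pose out of reach is approached as far as the arm can. A call with a gripper value outside its range is refused whole. The fingers move at their own pace and stop on an object; "squeeze" is the grip in N (left out, the last holds). Time passes only in rows, so rows that repeat a pose let the fingers close. It gives the time, the measured TCP pose, the force, the opening and the grip force at its end, in the units of the state.
- ctrl.get_state(): the state, without advancing time (a new reading comes with each control period).
- ctrl.get_image(name): name is "side" or "top" or "wrist"; returns a dict with "pixels" (420x560x3 uint8, red, green, blue), "camera_matrix" (3x3 intrinsics, pixels), "cam_to_world" (4x4, takes a point from camera to world coordinates); the wrist camera has in their place "T_tool_cam" (4x4, takes a point from camera to tool coordinates, whose origin is the TCP and whose axes are the flange's). Camera axes: x right, y down, z forward; pixel columns grow to the right and rows downward; lengths in m; the calibration is good to about 2 mm. The wrist camera is an equidistant fisheye: a pixel r from the principal point sees the ray r / f radians off the axis. A picture is of the moment at which its call begins: read the wrist's pose just before it. There is no depth.
- ctrl.close_job(): hands the job in; it is judged then, once.
The state is a dict: "time": time; "joint_positions": joint angles; "qd": joint speeds; "joint_torque": joint torques, N m; "position": TCP position; "tool_rot": TCP orientation; "ft_force": force on the tool from outside, world axes, zero at the start; "torque": the same for the moment, N m; "grip_width": opening from 0.0 (shut) to 1.0 (fully open); "grip_force": force on a finger pad.
Only numpy, scipy, OpenCV 4.12 (cv2) and the standard library are available. Lean on these libraries where they do the work, as an engineer would, in place of code of your own. Each camera call takes 0.05 s, during which the arm holds its last target. There are 200 camera calls.

## Working session

There is one attempt and no reset: what is moved stays moved. The work goes in short steps, Python scripts to look and compute and a tool call to move; the robot and the scene stay as the last step left them, time stands still between calls to the robot, and variables do not carry over. Pictures are saved under pics/ and viewed, at most 10 in all, crops included, and the job is handed in when it is done.

Besides the shell and the picture viewer there is one more tool, called after ">>>" by a JSON object that holds its "api" and its "payload". carry_out: Moves the arm, as the interface text tells. Its arguments: {"type":"object","properties":{"steps":{"type":"array","items":{"type":"array","items":{"type":"number"}}},"squeeze":{"type":"number"}},"required":["steps"]}

```bash
mkdir -p pics
cat > h.py <<'E'
import numpy as np, cv2, pickle
from bench import ctrl
def grab(n,tag):
    s=ctrl.get_state(); d=ctrl.get_image(n); d['s']=s
    cv2.imwrite(f'pics/{tag}.png',d['pixels'][:,:,::-1]); pickle.dump(d,open(f'{tag}.pkl','wb')); return d
def load(tag): return pickle.load(open(f'{tag}.pkl','rb'))
def ray(d,uv):
    K=np.array(d['camera_matrix']);T=np.array(d['cam_to_world'])
    v=T[:3,:3]@np.linalg.solve(K,[uv[0],uv[1],1.]); return T[:3,3],v
def plane(d,uv,z):
    o,v=ray(d,uv); return (o+v*(z-o[2])/v[2]).round(4)
def proj(d,p):
    T=np.array(d['cam_to_world']);q=np.array(d['camera_matrix'])@(T[:3,:3].T@(np.array(p)-T[:3,3])); return (q[:2]/q[2]).round(1)
E
python3 - <<'E'
from h import *
for n in('side','top'):
    d=grab(n,n+'0'); print(n,np.array(d['camera_matrix']).round(1).tolist(),np.array(d['cam_to_world']).round(3).tolist())
s=ctrl.get_state();print({k:np.round(v,3).tolist() for k,v in s.items()})
E
```

```text
side [[403.6, 0.0, 285.2], [0.0, 403.6, 212.8], [0.0, 0.0, 1.0]] [[-0.756, -0.404, 0.515, -0.092], [-0.654, 0.491, -0.575, 0.663], [-0.021, -0.772, -0.636, 0.815], [0.0, 0.0, 0.0, 1.0]]
top [[523.0, 0.0, 283.6], [0.0, 523.0, 210.4], [0.0, 0.0, 1.0]] [[-0.025, -0.997, 0.072, 0.402], [-1.0, 0.025, -0.0, 0.005], [-0.002, -0.072, -0.997, 1.592], [0.0, 0.0, 0.0, 1.0]]
{'time': 0.1, 'joint_positions': [1.363, 0.322, -0.07, 1.452, 0.023, 1.371, -0.057], 'qd': [0.0, -0.002, -0.001, -0.002, -0.001, -0.0, 0.0], 'joint_torque': [0.0, -49.257, -0.405, -31.34, -0.064, 0.039, 0.0], 'position': [0.143, -0.634, 0.222], 'tool_rot': [-3.121, -0.347, 0.0], 'ft_force': [0.317, 0.388, -0.32], 'torque': [0.011, -0.013, -0.015], 'grip_force': 0.0, 'grip_width': 0.997}
```

View pics/top0.png

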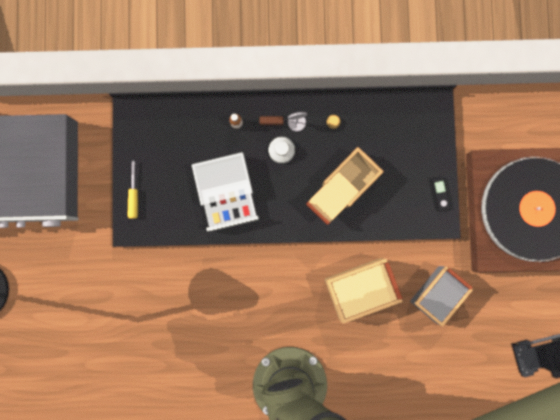

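View pics/side0.png

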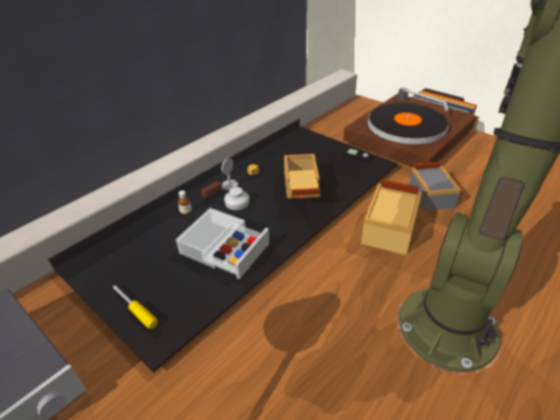

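The top view shows these candidates for the box: the bamboo box on the shelf (345,187) with its lip at about (322,208), the bamboo box on the table (363,291), and the grey box (443,296). The tray is at (226,190), with its drawer front along about (232,226). I'll check the choice in a close crop.

Run:
```python
from h import *
d=load('top0');im=d['pixels'][:,:,::-1]
c=cv2.resize(im[130:330,180:410],None,fx=3.4,fy=3,interpolation=cv2.INTER_CUBIC)
c=cv2.resize(im[135:330,185:410],None,fx=3,fy=3,interpolation=cv2.INTER_CUBIC);cv2.imwrite('pics/c1.png',c)
s=load('side0')['pixels'][:,:,::-1]
cv2.imwrite('pics/c2.png',cv2.resize(s[130:290,165:435],None,fx=2.9,fy=2.9,interpolation=cv2.INTER_CUBIC))
hsv=cv2.cvtColor(im,cv2.COLOR_BGR2HSV)
print(hsv[208,322],hsv[190,345],hsv[280,394],hsv[225,232])
# red-brown lip
m=cv2.inRange(hsv,(0,130,50),(9,255,190))
n,l,st,ce=cv2.connectedComponentsWithStats(m)
for i in range(1,n):
    if st[i,4]>25 : print(st[i],ce[i].round(1),cv2.boxPoints(cv2.minAreaRect(np.argwhere(l==i)[:,::-1].astype(np.float32))).round(1).tolist())
```

```text
[ 23  88 243] [ 24  85 245] [  8 159 176] [ 23  13 160]
[261 117  20   7  80] [269.6 119.9] [[261.0, 123.0], [261.0, 117.0], [280.0, 117.0], [280.0, 123.0]]
[531 149  29  12 134] [547.8 153.1] [[531.0, 154.0], [533.2000122070312, 143.89999389648438], [561.0, 150.10000610351562], [558.7000122070312, 160.1999969482422]]
[ 467  150   93  122 2170] [493.  213.1] [[465.6000061035156, 151.5], [552.5999755859375, 146.5], [559.5, 269.20001220703125], [472.5, 274.20001220703125]]
[307 202  23  22  95] [317.1 212.9] [[305.20001220703125, 204.0], [307.3999938964844, 201.60000610351562], [329.1000061035156, 221.89999389648438], [326.79998779296875, 224.3000030517578]]
[385 263  17  36 167] [393.1 280.5] [[384.20001220703125, 263.70001220703125], [388.6000061035156, 262.0], [402.29998779296875, 297.5], [397.8999938964844, 299.20001220703125]]
[448 269  24  20  98] [459.4 278.3] [[447.1000061035156, 270.0], [449.5, 267.20001220703125], [471.6000061035156, 286.3999938964844], [469.20001220703125, 289.1000061035156]]
```

View pics/c1.png

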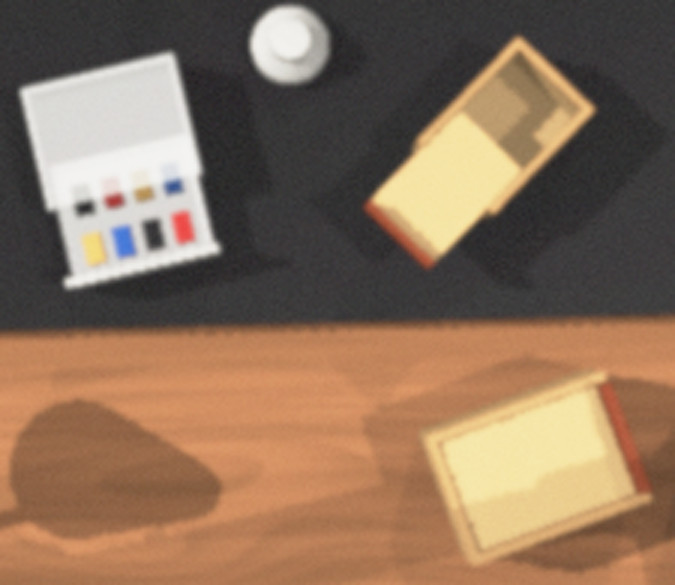

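View pics/c2.png

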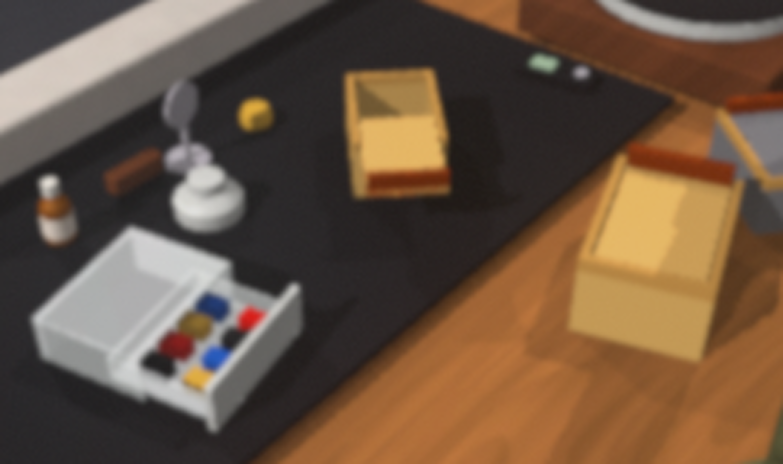

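The crops show the shelf box with its lid open and its red-brown lip at top-view pixels (307,204) to (328,224). The table box is longer and shut, and the third one is grey, so the smaller shelf box is the right one. The tray drawer's plate runs from (207,230) to (258,218).

Run:
```python
from h import *
t=load('top0');s=load('side0')
def P(n,uv,z): p=plane(t,uv,z);print(n,p,'side px',proj(s,p));return p
a=P('lipL',(306.7,203),.117);b=P('lipR',(329,223.5),.117);print('width',np.linalg.norm(a-b),'mid',(a+b)/2)
c=P('rearL',(358.3,147.3),.102);e=P('rearR',(384,171),.102);print('w',np.linalg.norm(c-e),'mid',(c+e)/2)
v=((c+e)/2-(a+b)/2)[:2];print('len',np.linalg.norm(v),'ang',np.degrees(np.arctan2(v[1],v[0])), 'ang from widths',[np.degrees(np.arctan2(q[1],q[0]))-90 for q in(a-b,c-e)])
f=P('dL',(207.3,230),.085);g=P('dR',(258,218),.085);print('width',np.linalg.norm(f-g),'mid',(f+g)/2)
h=P('tL',(191.7,165),.085);i=P('tR',(243.3,152.7),.085);print('w',np.linalg.norm(h-i),'mid',(h+i)/2)
v=((h+i)/2-(f+g)/2)[:2];print('len',np.linalg.norm(v),'ang',np.degrees(np.arctan2(v[1],v[0])),[np.degrees(np.arctan2(q[1],q[0]))-90 for q in(f-g,h-i)])
hs=cv2.cvtColor(s['pixels'],cv2.COLOR_RGB2HSV)
m=cv2.inRange(hs,(0,130,50),(9,255,190));n,l,st,ce=cv2.connectedComponentsWithStats(m)
for k in range(1,n):
    if st[k,4]>25: print(st[k],ce[k].round(1),cv2.boxPoints(cv2.minAreaRect(np.argwhere(l==k)[:,::-1].astype(np.float32))).round(1).tolist())
```

```text
lipL [ 0.5281 -0.0608  0.117 ] side px [291.5 189.7]
lipR [ 0.4685 -0.1221  0.117 ] side px [320.6 187.8]
width 0.08549766078671392 mid [ 0.4983  -0.09145  0.117  ]
rearL [ 0.6868 -0.2146  0.102 ] side px [285.  154.7]
rearR [ 0.6161 -0.2859  0.102 ] side px [314.7 153. ]
w 0.1004100592570286 mid [ 0.65145 -0.25025  0.102  ]
len 0.22061813728703264 ang -46.037620655156644 ang from widths [np.float64(-44.194405239723906), np.float64(-44.75790659772641)]
dL [0.4599 0.2264 0.085 ] side px [237.9 263.6]
dR [0.4909 0.0795 0.085 ] side px [268.9 227.9]
width 0.1501353056412781 mid [0.4754  0.15295 0.085  ]
tL [0.65   0.2691 0.085 ] side px [176.6 239.2]
tR [0.6824 0.1183 0.085 ] side px [211.6 206.9]
w 0.15424136928852777 mid [0.6662 0.1937 0.085 ]
len 0.1951030561011283 ang 12.055786641068169 [np.float64(11.9161747921069), np.float64(12.125890444449524)]
[424  90  40  12  54] [443.9  95.3] [[423.79998779296875, 90.5999984741211], [424.20001220703125, 89.30000305175781], [463.29998779296875, 99.80000305175781], [463.0, 101.0999984741211]]
[442 110  10  11  34] [446.5 114.3] [[442.0, 120.0]
[... 193 characters left out ...]
], [417.79998779296875, 173.10000610351562]]
[382 180  36  12 158] [401.  186.1] [[381.20001220703125, 185.39999389648438], [382.29998779296875, 179.6999969482422], [417.8999938964844, 186.5], [416.79998779296875, 192.3000030517578]]
[202 182  18  14  72] [209.8 187.8] [[199.8000030517578, 191.1999969482422], [215.8000030517578, 178.89999389648438], [219.60000610351562, 183.8000030517578], [203.60000610351562, 196.10000610351562]]
[294 187  27   7  58] [307.8 191.2] [[293.70001220703125, 191.39999389648438], [320.0, 187.0], [320.79998779296875, 191.89999389648438], [294.5, 196.1999969482422]]
[221 245  11   8  71] [225.8 248.7] [[221.0, 252.0], [221.0, 245.0], [231.0, 245.0], [231.0, 252.0]]
```

The measured sizes agree with those given (lip 85 mm, drawer plate 150 mm, both heights consistent), and the lid is about 80 mm open. I'll do the lid first, pushing at −45.5° with the fingers shut.

>>> {"api": "carry_out", "payload": {"steps": [[0,0,-7,2.6,3.5,0,0],[0,0,-14,5.2,7,0,0],[0,0,-21,7.8,10.5,0,0],[0,0,-28,10.4,14,0,0],[0,0,-35,13,17.5,0,0],[0,0,-42,15.6,21,0,0],[0,0,-49,18.2,24.5,0,0],[0,0,-56,20.5,28,0,0],[0,0,-58,21.5,31.5,0,0],[0,0,-58,22.5,35,0,0],[0,0,-58,23.5,38.5,0,0],[0,0,-58,24.5,42,0,0]]}}

```text
time: 1.3
position: [0.3879, -0.2125, 0.2222]
tool_rot: [2.899, -1.21, -0.001]
ft_force: [1.0, 0.0, 0.4]
grip_width: 0.034
grip_force: 0.0
```

>>> {"api": "carry_out", "payload": {"steps": [[0,0,0,1.5,3.2,0,0],[0,0,0,3,6.4,0,0],[0,0,0,4.5,9.6,0,0],[0,0,0,6,12.8,0,0],[0,0,0,7.5,15.7,0,0],[0,0,0,7.5,15.7,-3,0],[0,0,0,7.5,15.7,-6,0],[0,0,0,7.5,15.7,-9,0],[0,0,0,7.5,15.7,-11,0],[0,0,0,7.5,15.7,-12.5,0],[0,0,0,7.5,15.7,-12.5,0],[0,0,0,7.5,15.7,-12.5,0]]}}

```text
time: 2.5
position: [0.4629, -0.057, 0.0977]
tool_rot: [-2.899, 1.209, 0.001]
ft_force: [-0.2, -0.6, 0.7]
grip_width: 0.001
grip_force: 0.0
```

Run:
```python
from h import *
w=grab('wrist','w1');s=grab('side','s1');print({k:np.round(w['s'][k],4).tolist() for k in('position','ft_force','grip_width')})
t=s['pixels'][:,:,::-1];b=cv2.resize(t[110:260,200:400],(400,300));cv2.imwrite('pics/v1.png',np.hstack([b,cv2.resize(w['pixels'][:,:,::-1],(400,300))]))
```

```text
{'position': [0.4629, -0.057, 0.0977], 'ft_force': [-0.183, -0.6378, 0.6624], 'grip_width': 0.0009}
```

View pics/v1.png

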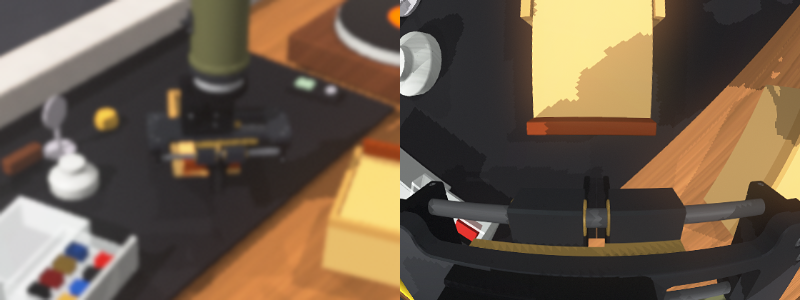

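The lip is square to the fingers and centred, at wrist crop (592,128) against the fingers at (596,215). Pushing now.

>>> {"api": "carry_out", "payload": {"steps": [[0,0,0,0.7,-0.71,0,0],[0,0,0,1.4,-1.42,0,0],[0,0,0,2.1,-2.13,0,0],[0,0,0,2.45,-2.49,0,0],[0,0,0,2.8,-2.84,0,0],[0,0,0,3.15,-3.2,0,0],[0,0,0,3.5,-3.55,0,0],[0,0,0,3.85,-3.9,0,0],[0,0,0,4.2,-4.26,0,0],[0,0,0,4.55,-4.61,0,0],[0,0,0,4.9,-4.97,0,0],[0,0,0,4.9,-4.97,0,0]]}}

```text
time: 3.8
position: [0.5127, -0.1074, 0.0976]
tool_rot: [-2.899, 1.21, -0.001]
ft_force: [0.2, -0.5, -0.3]
grip_width: 0.004
grip_force: 0.0
```

Run:
```python
from h import *
w=grab('wrist','w2');t=grab('top','t2');print({k:np.round(w['s'][k],4).tolist() for k in('position','ft_force')})
b=cv2.resize(t['pixels'][110:260,250:450,::-1],(400,300));cv2.imwrite('pics/v2.png',np.hstack([b,cv2.resize(w['pixels'][:,:,::-1],(400,300))]))
```

```text
{'position': [0.5127, -0.1074, 0.0976], 'ft_force': [0.212, -0.4637, -0.3223]}
```

View pics/v2.png

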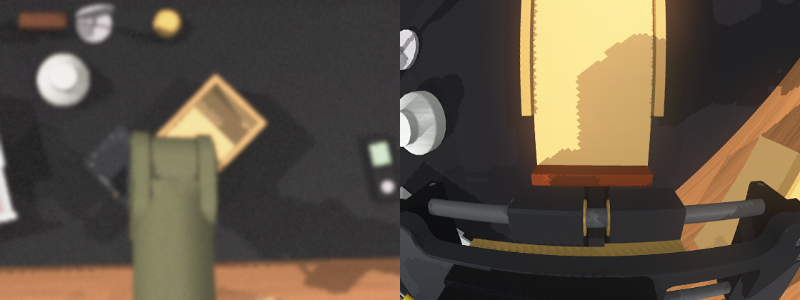

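The lip is now against the fingers, at wrist crop (592,177). The box's rear corners are unmoved in the top view, (357,147) and (384,171). About 49 mm remains.

>>> {"api": "carry_out", "payload": {"steps": [[0,0,0,0.28,-0.29,0,0],[0,0,0,0.56,-0.58,0,0],[0,0,0,0.84,-0.87,0,0],[0,0,0,1.12,-1.15,0,0],[0,0,0,1.4,-1.44,0,0],[0,0,0,1.68,-1.73,0,0],[0,0,0,1.96,-2.02,0,0],[0,0,0,2.24,-2.3,0,0],[0,0,0,2.52,-2.58,0,0],[0,0,0,2.7,-2.77,0,0],[0,0,0,2.8,-2.87,0,0]]}}

```text
time: 5.0
position: [0.5401, -0.1358, 0.0975]
tool_rot: [2.899, -1.21, -0.0]
ft_force: [-0.8, 1.6, 1.1]
grip_width: 0.009
grip_force: 0.5
```

Run:
```python
from h import *
w=grab('wrist','w3');t=grab('top','t3');print({k:np.round(w['s'][k],4).tolist() for k in('position','ft_force')})
b=cv2.resize(t['pixels'][110:260,250:450,::-1],(400,300));a=cv2.resize(w['pixels'][130:280,150:400,::-1],(400,300));cv2.imwrite('pics/v3.png',np.hstack([b,a]))
```

```text
{'position': [0.5401, -0.1358, 0.0975], 'ft_force': [-0.8188, 1.5812, 1.0599]}
```

View pics/v3.png

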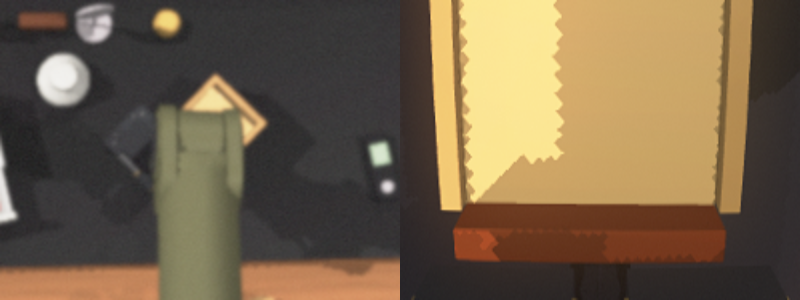

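The lip sits about 9 mm short of flush: the box-end corners are at crop row 210 and the lip's front edge at row 230. The push force is 1.7 N. I'll finish in small steps.

>>> {"api": "carry_out", "payload": {"steps": [[0,0,0,0.14,-0.14,0,0],[0,0,0,0.28,-0.28,0,0],[0,0,0,0.38,-0.38,0,0],[0,0,0,0.45,-0.46,0,0]]}}

```text
time: 5.5
position: [0.5444, -0.1404, 0.0975]
tool_rot: [2.899, -1.21, -0.001]
ft_force: [-1.2, 0.5, 0.8]
grip_width: 0.007
grip_force: 0.5
```

>>> {"api": "carry_out", "payload": {"steps": [[0,0,0,0.03,-0.03,0,0],[0,0,0,0.06,-0.06,0,0]]}}

```text
time: 5.7
position: [0.545, -0.1408, 0.0975]
tool_rot: [2.899, -1.21, -0.0]
ft_force: [-1.3, -0.2, -0.1]
grip_width: 0.007
grip_force: 0.5
```

>>> {"api": "carry_out", "payload": {"steps": [[0,0,0,0.03,-0.03,0,0],[0,0,0,0.06,-0.06,0,0]]}}

```text
time: 5.9
position: [0.5455, -0.1413, 0.0975]
tool_rot: [2.899, -1.21, -0.001]
ft_force: [-2.1, 2.4, 0.6]
grip_width: 0.005
grip_force: 1.1
```

```bash
cat > wm.py <<'E'
from h import *
from scipy.spatial.transform import Rotation as R
def wplane(d,uv,z):
    K=np.array(d['camera_matrix']);x=np.array([(uv[0]-K[0,2])/K[0,0],(uv[1]-K[1,2])/K[1,1]]);th=np.hypot(*x)
    v=np.r_[x/th*np.sin(th),np.cos(th)];T=np.array(d['T_tool_cam']);Rt=R.from_rotvec(d['s']['tool_rot']).as_matrix()
    o=np.array(d['s']['position'])+Rt@T[:3,3];v=Rt@T[:3,:3]@v;return o+v*(z-o[2])/v[2]
def meas(tag):
    d=load(tag);h=cv2.cvtColor(d['pixels'],cv2.COLOR_RGB2HSV);D=np.array([.701,-.713])
    p=d['s']['position'];print(tag,p.round(4),d['s']['ft_force'].round(1))
    wood=cv2.inRange(h,(12,60,120),(30,255,255));red=cv2.inRange(h,(0,120,40),(11,255,255))
    for c in (178,181,357,359,361):
        r=np.where(wood[150:290,c])[0]; 
        if len(r): q=wplane(d,(c,150+r.max()),.102);print('rail',c,150+r.max(),q.round(4),'s=',round(q[:2]@D,4))
    for c in (215,240,300,325):
        r=np.where(red[170:290,c])[0]+170
        if len(r):
            a=wplane(d,(c,r.min()),.108);b=wplane(d,(c,r.max()),.091);print('lip',c,r.min(),r.max(),'back s',round(a[:2]@D,4),'front s',round(b[:2]@D,4))
E
python3 - <<'E'
from wm import *
grab('wrist','w4');meas('w3');meas('w4')
E
```

```text
w3 [ 0.5401 -0.1358  0.0975] [-0.8  1.6  1.1]
rail 178 234 [ 0.5901 -0.1138  0.102 ] s= 0.4948
rail 181 234 [ 0.5889 -0.115   0.102 ] s= 0.4948
rail 357 235 [ 0.5224 -0.1801  0.102 ] s= 0.4946
rail 359 235 [ 0.5216 -0.1809  0.102 ] s= 0.4946
rail 361 235 [ 0.5208 -0.1816  0.102 ] s= 0.4946
lip 215 232 260 back s 0.4986 front s 0.4747
lip 240 232 260 back s 0.4987 front s 0.4749
lip 300 233 261 back s 0.4983 front s 0.4745
lip 325 233 261 back s 0.4982 front s 0.4743
w4 [ 0.5455 -0.1413  0.0975] [-2.1  2.4  0.6]
rail 178 248 [ 0.5904 -0.113   0.102 ] s= 0.4944
rail 181 248 [ 0.5892 -0.1142  0.102 ] s= 0.4944
rail 357 249 [ 0.5216 -0.1804  0.102 ] s= 0.4943
rail 359 249 [ 0.5208 -0.1812  0.102 ] s= 0.4942
rail 361 242 [ 0.5231 -0.1846  0.102 ] s= 0.4983
lip 215 232 260 back s 0.5063 front s 0.4824
lip 240 232 260 back s 0.5064 front s 0.4827
lip 300 233 261 back s 0.506 front s 0.4822
lip 325 233 261 back s 0.5059 front s 0.482
```

>>> {"api": "carry_out", "payload": {"steps": [[0,0,0,0.03,-0.03,0,0],[0,0,0,0.06,-0.06,0,0],[0,0,0,0.06,-0.06,0,0]]}}

```text
time: 6.25
position: [0.5455, -0.1413, 0.0975]
tool_rot: [2.899, -1.209, -0.003]
ft_force: [-4.9, 2.4, 1.9]
grip_width: -0.0
grip_force: 2.5
```

>>> {"api": "carry_out", "payload": {"steps": [[0,0,0,0.03,-0.03,0,0],[0,0,0,0.06,-0.06,0,0],[0,0,0,0.06,-0.06,0,0]]}}

```text
time: 6.55
position: [0.5456, -0.1413, 0.0975]
tool_rot: [-2.9, 1.209, 0.006]
ft_force: [-6.8, 4.2, 4.3]
grip_width: 0.006
grip_force: 3.5
```

Run:
```python
from wm import *
grab('wrist','w5');meas('w5')
d=load('w5')
for tag in('w4','w5'):
    d=load(tag)
    print([round(wplane(d,(c,244),.117)[:2]@[.701,-.713],4) for c in(240,300)])
```

```text
w5 [ 0.5456 -0.1413  0.0975] [-6.8  4.2  4.3]
rail 178 248 [ 0.5905 -0.113   0.102 ] s= 0.4945
rail 181 248 [ 0.5893 -0.1142  0.102 ] s= 0.4945
rail 357 249 [ 0.5217 -0.1804  0.102 ] s= 0.4944
rail 359 249 [ 0.5209 -0.1812  0.102 ] s= 0.4944
rail 361 243 [ 0.5228 -0.1842  0.102 ] s= 0.4979
lip 215 232 260 back s 0.5064 front s 0.4824
lip 240 232 261 back s 0.5065 front s 0.4821
lip 300 233 261 back s 0.5061 front s 0.4822
lip 325 233 261 back s 0.5061 front s 0.4821
[np.float64(0.5038), np.float64(0.5039)]
[np.float64(0.504), np.float64(0.5041)]
```

The force rose to 8 N with no motion and the box stayed still, so the lid is against its stop. I'll back off, raise, and head to the drawer.

>>> {"api": "carry_out", "payload": {"steps": [[0,0,0,-0.2,0.2,0,0],[0,0,0,-1,1,0,0],[0,0,0,-2.5,2.5,0,0],[0,0,0,-4.5,4.5,0,0],[0,0,0,-5,5,3,0],[0,0,0,-5,5,7,0],[0,0,0,-5,5,10,0],[0,0,0,-5,5,10,0]]}}

```text
time: 7.4
position: [0.5001, -0.0926, 0.2025]
tool_rot: [-2.899, 1.209, -0.016]
ft_force: [0.8, 0.6, 0.3]
grip_width: 0.005
grip_force: 0.0
```

Run:
```python
from wm import *
d=grab('wrist','w6');t=grab('top','t6');print(d['s']['position'],d['s']['tool_rot'],d['s']['ft_force'])
b=cv2.resize(t['pixels'][110:260,250:450,::-1],(400,300));a=cv2.resize(d['pixels'][:,:,::-1],(400,300));cv2.imwrite('pics/v6.png',np.hstack([b,a]))
```

```text
[ 0.50006963 -0.09258982  0.20250814] [-2.89926297  1.208828   -0.01646418] [0.76762784 0.61335397 0.32058366]
```

View pics/v6.png

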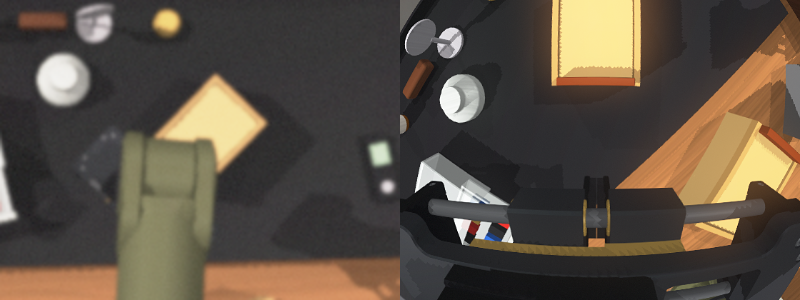

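The top and wrist views show the lid flush with the box's end, at wrist crop (597,82), with no rear gap and the box unmoved. Next is the drawer, with a +57.5° turn.

>>> {"api": "carry_out", "payload": {"steps": [[0,0,7.2,-0.9,2.9,0,0],[0,0,14.4,-1.8,5.9,0,0],[0,0,21.6,-2.8,8.8,0,0],[0,0,28.8,-3.7,11.8,0,0],[0,0,36,-4.6,14.7,0,0],[0,0,43.2,-5.5,17.6,0,0],[0,0,50.4,-6.4,20.6,0,0],[0,0,57.4,-7.3,23.5,0,0],[0,0,57.4,-7.3,23.5,-4,0],[0,0,57.4,-7.3,23.5,-8,0],[0,0,57.4,-7.3,23.5,-12,0],[0,0,57.4,-7.3,23.5,-13.8,0]]}}

```text
time: 8.7
position: [0.4199, 0.1417, 0.055]
tool_rot: [-3.124, -0.333, 0.011]
ft_force: [-0.6, 0.1, -0.0]
grip_width: 0.006
grip_force: 0.0
```

Run:
```python
from wm import *
d=grab('wrist','w7');print({k:d['s'][k].round(4) for k in('position','tool_rot','ft_force')})
cv2.imwrite('pics/v7.png',d['pixels'][:,:,::-1])
```

```text
{'position': array([0.4199, 0.1417, 0.055 ]), 'tool_rot': array([-3.1239, -0.3327,  0.011 ]), 'ft_force': array([-0.6157,  0.1454, -0.0275])}
```

View pics/v7.png

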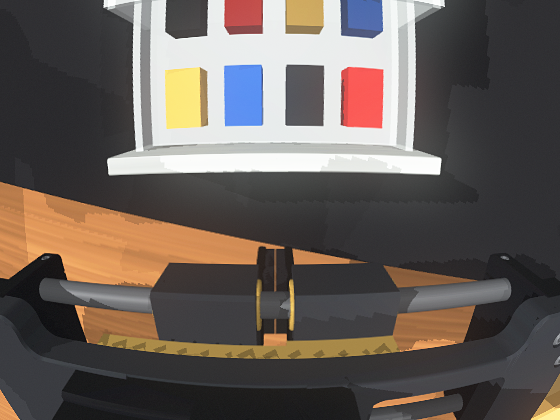

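The plate is square and centred on the fingers (column 275), with a gap of about 47 mm. Pushing along 12°.

>>> {"api": "carry_out", "payload": {"steps": [[0,0,0,1,0.21,0,0],[0,0,0,2,0.43,0,0],[0,0,0,3,0.64,0,0],[0,0,0,4,0.85,0,0],[0,0,0,4.4,0.94,0,0],[0,0,0,4.8,1.02,0,0],[0,0,0,5.2,1.1,0,0],[0,0,0,5.7,1.2,0,0],[0,0,0,6.2,1.32,0,0],[0,0,0,6.7,1.42,0,0],[0,0,0,7.2,1.53,0,0],[0,0,0,7.7,1.64,0,0]]}}

```text
time: 9.95
position: [0.5013, 0.1591, 0.0596]
tool_rot: [-3.124, -0.331, 0.0]
ft_force: [-1.6, -0.0, 0.9]
grip_width: 0.004
grip_force: 0.7
```

>>> {"api": "carry_out", "payload": {"steps": [[0,0,0,0.4,0.09,0,0],[0,0,0,0.8,0.17,0,0],[0,0,0,1.2,0.26,0,0],[0,0,0,1.6,0.34,0,0],[0,0,0,1.9,0.4,0,0],[0,0,0,2.2,0.47,0,0],[0,0,0,2.5,0.53,0,0],[0,0,0,2.5,0.53,0,0]]}}

```text
time: 10.75
position: [0.5266, 0.1641, 0.0596]
tool_rot: [3.124, 0.331, 0.001]
ft_force: [-0.1, 0.3, -0.3]
grip_width: 0.005
grip_force: 0.0
```

>>> {"api": "carry_out", "payload": {"steps": [[0,0,0,0.1,0.02,0,0],[0,0,0,0.2,0.04,0,0],[0,0,0,0.3,0.06,0,0],[0,0,0,0.4,0.08,0,0],[0,0,0,0.4,0.08,0,0]]}}

```text
time: 11.25
position: [0.5301, 0.1649, 0.0596]
tool_rot: [3.124, 0.331, 0.0]
ft_force: [-0.7, -0.6, 0.1]
grip_width: 0.003
grip_force: 0.3
```

>>> {"api": "carry_out", "payload": {"steps": [[0,0,0,0.1,0.02,0,0],[0,0,0,0.2,0.04,0,0],[0,0,0,0.2,0.04,0,0]]}}

```text
time: 11.55
position: [0.5321, 0.1653, 0.0596]
tool_rot: [3.124, 0.331, 0.0]
ft_force: [0.0, -0.7, -0.3]
grip_width: 0.002
grip_force: 0.3
```

>>> {"api": "carry_out", "payload": {"steps": [[0,0,0,0.1,0.02,0,0],[0,0,0,0.2,0.04,0,0],[0,0,0,0.2,0.04,0,0]]}}

```text
time: 11.85
position: [0.5333, 0.1656, 0.0595]
tool_rot: [3.123, 0.331, -0.002]
ft_force: [-3.0, -1.3, 2.9]
grip_width: 0.003
grip_force: 1.8
```

>>> {"api": "carry_out", "payload": {"steps": [[0,0,0,0.1,0.02,0,0],[0,0,0,0.2,0.04,0,0],[0,0,0,0.2,0.04,0,0]]}}

```text
time: 12.15
position: [0.5332, 0.1656, 0.0593]
tool_rot: [3.122, 0.332, -0.009]
ft_force: [-8.8, -1.9, 7.4]
grip_width: 0.006
grip_force: 4.7
```

The drawer is at its stop: 9 N with no motion. Backing off, raising and checking.

>>> {"api": "carry_out", "payload": {"steps": [[0,0,0,-0.3,-0.06,0,0],[0,0,0,-1.2,-0.25,0,0],[0,0,0,-3,-0.6,0,0],[0,0,0,-6,-1.3,0,0],[0,0,0,-8,-1.7,0,0],[0,0,0,-8,-1.7,4,0],[0,0,0,-8,-1.7,9,0],[0,0,0,-8,-1.7,14,0],[0,0,0,-8,-1.7,14,0]]}}

```text
time: 13.05
position: [0.4602, 0.1509, 0.2064]
tool_rot: [3.123, 0.331, 0.022]
ft_force: [0.8, -0.1, -0.5]
grip_width: 0.005
grip_force: 0.0
```

Run:
```python
from wm import *
d=grab('wrist','w8');t=grab('top','t8');print({k:d['s'][k].round(4) for k in('position','tool_rot','ft_force')})
b=cv2.resize(t['pixels'][80:290,110:390,::-1],(400,300));a=cv2.resize(d['pixels'][:,:,::-1],(400,300));cv2.imwrite('pics/v8.png',np.hstack([b,a]))
```

```text
{'position': array([0.4602, 0.1509, 0.2064]), 'tool_rot': array([3.1231, 0.3314, 0.022 ]), 'ft_force': array([ 0.7676, -0.1432, -0.519 ])}
```

View pics/v8.png

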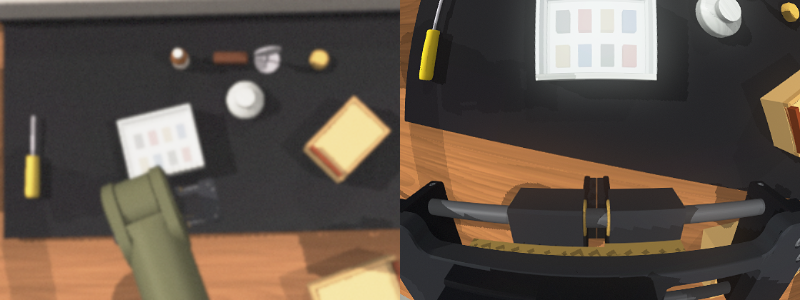

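The drawer is flush at wrist crop (596,78), the lid is shut at top crop (347,140), and the other things are where they were. Handing in.

```bash
python3 -c "
from bench import ctrl
print(ctrl.close_job())"
```

```text
the job is handed in; nothing more can be done
None
```

I pushed the bamboo box's lid and the tray's drawer shut against their stops, with the box and everything else on the shelf where they were in the last views, and handed the job in at about 13 s.

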